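Point out the parts of a clock

ROBOT

A 6-joint arm with a two-finger parallel gripper is mounted at the origin on a cart in front of the work surface, level with it; the furniture and walls round the work are solid. World frame = base frame: x ahead of the robot, y to its left, z up, the work surface at z = 0. Lengths are in m, angles in rad, forces in N, time in s.
With the tool pointing down it reaches from about 0.3 to 0.85 m from the base axis. Payload 4.2 kg.
Tool frame: the origin (TCP) lies at the very end of the fingers, on their centre line; the grasp point (between the pads) lies 19 mm behind it; x points along the fingers, y is the direction in which the jaws open and shut, and the axes are right-handed (so a half turn about x gives the same grasp; the last joint's range is limited). The gripper opens to 91 mm and grips with 3 to 60 N. Pads are 32 mm wide; open, the fingers measure 118 mm over their backs; the gripper's body (76 mm by 178 mm) begins 60 mm behind the grasp point.
Start: joints at [-1.167, 0.32, 1.565, -0, 1.257, -0.02], TCP at [0.236, -0.524, 0.214] pointing down, gripper open.
Joint ranges: [-3.11, 3.11], [-0.84, 2.01], [0.21, 2.61], [-1.34, 4.49], [0.05, 2.63], [-2.56, 2.56]. Speed limits (rad/s): [2.57, 2.57, 3.14, 3.14, 3.14, 3.14].

INTERFACE

Orientations are given as a rotation vector (axis times angle).
In Python, from cell import r, grab_frame, get_calibration, nets gives the robot as it stands. The module is installed in compiled form; this text tells all that it offers.
- The arm moves only by the tool step_arm, never from a script. Its argument "commands" is a list of rows, each a list of 2 entries, a list of its own where there are three numbers: the shift along the tool's x, y, z in m, then the turn, a rotation vector about the tool's x, y, z in rad. A call has 1 to 10 rows; each row is the pose to reach, as a shift and turn from the pose commanded when the call began, along the tool's axes at that moment; what a row does not reach only later rows make up. A row lasts 1/8 s, in which the tool goes at most 62.5 mm and 10.7 degrees, less where a joint would pass 70% of its speed; a pose out of reach is approached as far as the arm can. A call with a gripper value outside its range is refused whole. "gripper" is the closure in counts, from 0 (fully open) to 255 (shut), set as the call begins (left out, the last holds). The fingers move at their own pace and stop on an object; "force" is the grip in N (left out, the last holds). Time passes only in rows, so rows that repeat a pose let the fingers close. It gives the time, the measured TCP pose, the force and the opening at its end, in the units of the state.
- r.read_state(): the state, without advancing time (a new reading comes with each control period).
- grab_frame(name): name is "side" or "top"; returns the picture (480x640x3 uint8, blue, green, red); there is no depth.
- get_calibration(name): a dict with "fx", "fy", "cx", "cy" (pixels), "pose" (4x4, takes a point from camera to world coordinates). Camera axes: x right, y up, looking along -z (the intrinsics and any distortion apply to the point x, -y, -z); pixel columns grow to the right and rows downward; lengths in m; the calibration is good to about 2 mm. A picture is of the moment at which its call begins. get_calibration takes no time and is no camera call.
- r.finish_job(): hands the job in, once; it reports no verdict.
Trained networks look in the newest picture that a camera, given by its name, has taken for a name from the list of things; names that differ only in an ending like _2 or _b are one class to them, and where a whole thing is asked for, a point or a joint stands for the part that bears it (a point fixed in the world has none). Each returns a list of dicts, best first, with "confidence" (0 to 1); they miss things now and then, are a little off and sometimes report something else, mostly with a low value. They report only what shows in the picture. A call takes as long as a camera call. They do not tell look-alikes from the thing itself.
- nets.spot_in(name, camera): "position" ([column, row] in pixels, amid what is visible of it).
The state is a dict: "time_s": time; "q": joint angles; "qvel": joint speeds; "tau": joint torques, N m; "position": TCP position; "tool_rot": TCP orientation; "wrist_force": force on the tool from outside, world axes, zero at the start; "moment": the same for the moment, N m; "width": finger opening in m.
Only numpy, scipy, OpenCV 4.12 (cv2) and the standard library are available. Lean on these libraries where they do the work, as an engineer would, in place of code of your own. Each camera call takes 0.05 s, during which the arm holds its last target.

TASK

Among the parts laid out on the front half of the bench, show a colleague what goes into the next clock by pointing, without touching or moving anything: first at the clock movement that stands inside the oak ring, then at the birch disc, then at the tip of the small dropper bottle. For each, bring the fingertips centrally over it, a couple of centimetres above its top, and stay there for a good two seconds. Do not point at, or pass low over, the other clock movement there, and finish with the hand drawn back up, at least 10 cm clear of everything.

Things in the scene. Friction and masses are not known exactly. Their poses are not given: they have to be found in the camera images.
- shaft_top (a point): Top of the upright brass shaft in the middle of the clock movement that stands inside the oak ring: a flat black box 56 x 56 x 16 mm (loose) with the shaft at its centre, 33 mm high in all; this point is 33 mm above the bench. Point at this one. z is up.
- oak_ring: Bent oak hoop lying on the bench and held fast there: 122 mm across outside, about 102 mm inside, 28 mm high, brown wood. Origin at its centre on the bench; z up. One movement stands inside it, within 10 mm of its centre. (Like parts, movements, a hoop, a disc and a bottle, are stored along the back of the bench, more than 0.85 m from the robot: they play no part.)
- disc_top (a point): Centre of the upper face of the round pale birch disc, 68 mm across and 10 mm thick, lying loose and flat on the bench; this point is 10 mm above the bench. z up.
- nozzle_tip (a point): Tip of the thin upright green nozzle of the small white dropper bottle, which stands loose on the bench: body 37 mm across, 120 mm high in all; the tip is on its axis, 120 mm above the bench. z up.
- other_shaft_top (a point): Top of the shaft (33 mm above the bench) of the other clock movement, of the same look and size, that stands by itself on the bench outside the ring, on the front half of the bench. Not to be pointed at. z up.
- tub: Bystander, loose: purple screw-lid tub, 67 mm across, 50 mm high, behind the work. Origin at the centre of its underside.
- pin_jar: Bystander, loose: glass jar with a pale lid, 50 mm across, 62 mm high, to the right of the work. Origin at the centre of its underside.
Things that resemble listed ones, but are neither listed nor needed, are in the scene too. What is shaped like the part that bears shaft_top but pink or turquoise is not meant.

How it is judged:
On the way, in this order (a step that is already met when the one before it is completed fails the run):
1. the fingertips dwell just above the shaft of the movement inside the oak ring (horizontal distance between the grasp point and shaft_top below 0.025 m and z of the grasp point in the frame of shaft_top between 0.015 and 0.085 m), for 1.8 s.
2. then just above the middle of the birch disc (horizontal distance between the grasp point and disc_top below 0.025 m and z of the grasp point in the frame of disc_top between 0.015 and 0.085 m), for 1.8 s.
3. then just above the tip of the dropper bottle (horizontal distance between the grasp point and nozzle_tip below 0.025 m and z of the grasp point in the frame of nozzle_tip between 0.015 and 0.085 m), for 1.8 s.
At the end, for the whole second after the job is handed in: All the parts and bystanders stand where they stood (within 5 mm), the movement still inside the oak ring, and the hand is drawn back up: the grasp point at least 125 mm above the bench and at least 110 mm from the bottle's tip (distance of each of shaft_top, other_shaft_top, disc_top, nozzle_tip, tub, pin_jar from where it was at the start of the episode below 0.005 m and horizontal distance between shaft_top and oak_ring below 0.02 m and height (world z) of the grasp point above 0.125 m and distance between the grasp point and nozzle_tip above 0.11 m); the robot touches nothing.
It fails at once if the robot touches something (more than 0.5 N) (contact force between any of the fingers, the arm and anything else above 0.5 N).
It fails at once if a part or bystander is moved or lifted (more than 5 mm) (distance of any of shaft_top, other_shaft_top, disc_top, nozzle_tip, tub, pin_jar from where it was at the start of the episode above 0.005 m).
It fails at once if the fingertips point at, or pass low over, the other clock movement (grasp point within 30 mm of its axis and less than 90 mm above its shaft) (horizontal distance between the grasp point and other_shaft_top below 0.03 m and z of the grasp point in the frame of other_shaft_top below 0.09 m).
It also fails if it takes over 61 s, if anything falls off the work surface, if the arm or the gripper's body presses on something with over 40 N, if the wrist force passes 120 N, or if a joint passes its speed limit or range.

## Working session

There is one attempt and no reset: what is moved stays moved. The work goes in short steps, Python scripts to look and compute and a tool call to move; the robot and the scene stay as the last step left them, time stands still between calls to the robot, and variables do not carry over. Pictures are saved under pics/ and viewed, and the job is handed in when it is done.

Besides the shell and the picture viewer there is one more tool, called after ">>>" as a command line: name --argument value ..., lists and objects as JSON in quotes. step_arm: Moves the arm, as the interface text tells. Its arguments: {"type":"object","properties":{"commands":{"type":"array"},"gripper":{"type":"number"},"force":{"type":"number"}},"required":["commands"]}

```bash
mkdir -p pics; cat > h.py <<'E'
import numpy as np, cv2
from cell import r, grab_frame, get_calibration, nets
def pix2world(cam,uv,z):
    c=get_calibration(cam);P=np.array(c["pose"])
    d=np.array([(uv[0]-c["cx"])/c["fx"],-(uv[1]-c["cy"])/c["fy"],-1.])
    d=P[:3,:3]@d;o=P[:3,3];t=(z-o[2])/d[2];return o+t*d
def w2pix(cam,p):
    c=get_calibration(cam);P=np.array(c["pose"])
    q=P[:3,:3].T@(np.array(p)-P[:3,3]);return np.array([c["cx"]+c["fx"]*q[0]/-q[2],c["cy"]+c["fy"]*-q[1]/-q[2]])
E
python3 - <<'E'
from h import *
for c in("top","side"):
    cv2.imwrite(f"pics/{c}0.png",grab_frame(c)); k=get_calibration(c);print(c,{a:k[a] for a in k if a!="pose"},np.round(k["pose"],3).tolist())
    for n,z in(("shaft_top",.033),("oak_ring",.014),("disc_top",.01),("nozzle_tip",.12),("tub",.05),("pin_jar",.06)):
        for d in nets.spot_in(n,c)[:6]: print(c,n,np.round(d["position"]),round(d["confidence"],2),pix2world(c,d["position"],z).round(3))
s=r.read_state();print(s["time_s"],s["position"],s["tool_rot"],s["width"])
E
```

```text
top {'fx': 466.36458546013955, 'fy': 466.36458546013955, 'cx': 318.6096576424842, 'cy': 247.1628737279669} [[0.029, 0.995, -0.093, 0.488], [-1.0, 0.028, -0.014, -0.064], [-0.011, 0.093, 0.996, 1.12], [0.0, 0.0, 0.0, 1.0]]
top shaft_top [346. 256.] 0.93 [ 0.572 -0.114  0.033]
top shaft_top [190. 219.] 0.91 [0.649 0.258 0.033]
top shaft_top [257. 233.] 0.61 [0.62  0.097 0.033]
top shaft_top [235. 219.] 0.59 [0.652 0.151 0.033]
top oak_ring [239. 242.] 0.81 [0.599 0.142 0.014]
top disc_top [307. 300.] 0.57 [ 0.467 -0.024  0.01 ]
top nozzle_tip [383. 287.] 0.6 [ 0.501 -0.19   0.12 ]
top tub [326. 201.] 0.96 [ 0.696 -0.062  0.05 ]
top pin_jar [455. 257.] 0.55 [ 0.574 -0.359  0.06 ]
side {'fx': 509.5679180466136, 'fy': 509.5679180466136, 'cx': 325.6381978626032, 'cy': 235.59438686501136} [[-0.999, 0.004, -0.045, 0.498], [-0.04, -0.522, 0.852, 0.894], [-0.02, 0.853, 0.522, 0.708], [0.0, 0.0, 0.0, 1.0]]
side shaft_top [320. 268.] 0.88 [ 0.564 -0.063  0.033]
side shaft_top [285. 323.] 0.81 [0.624 0.126 0.033]
side shaft_top [264. 388.] 0.76 [0.642 0.291 0.033]
side shaft_top [352. 319.] 0.73 [0.49  0.111 0.033]
side oak_ring [282. 340.] 0.78 [0.628 0.152 0.014]
side disc_top [363. 288.] 0.82 [ 0.466 -0.021  0.01 ]
side nozzle_tip [350. 234.] 0.65 [ 0.495 -0.074  0.12 ]
side tub [264. 271.] 0.78 [ 0.686 -0.029  0.05 ]
side pin_jar [321. 207.] 0.8 [ 0.573 -0.309  0.06 ]
0.7 [ 0.23645419 -0.52415627  0.21398957] [ 1.98746963  0.42738713 -1.98744777] 0.09150780734050212
```

View pics/top0.png

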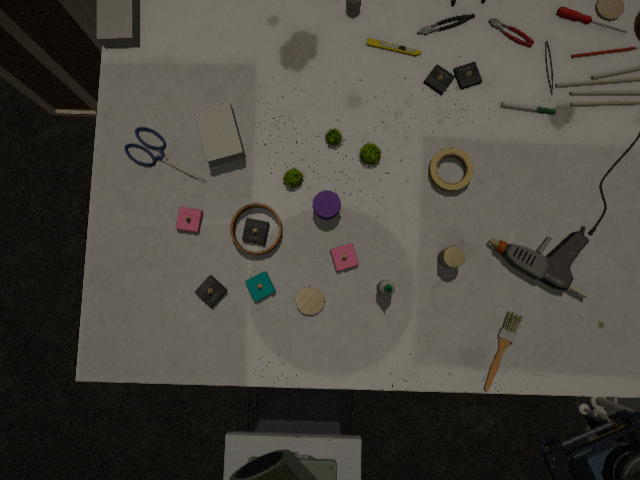

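View pics/side0.png

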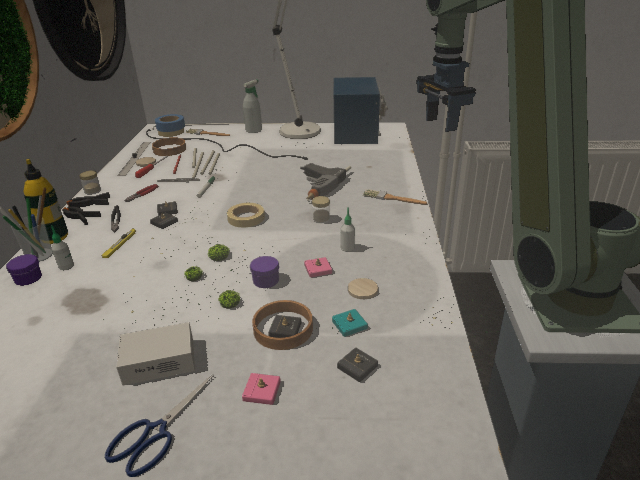

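Top picture: black movement inside the oak ring at about (256,231), which is the one meant (black, in the hoop). The other black one is outside at (211,291), to be avoided. Pink at (189,220) and (345,257) and turquoise at (260,287) are look-alikes. The birch disc is at (310,300) and the bottle's nozzle at about (387,288). I'll confirm these in an enlarged crop.

```bash
python3 - <<'E'
from h import *
t=cv2.imread("pics/top0.png");s=cv2.imread("pics/side0.png")
def crop(i,x,y,w,h,f): 
    return cv2.resize(cv2.convertScaleAbs(i[y:y+h,x:x+w],alpha=1.5),None,fx=f,fy=f,interpolation=cv2.INTER_CUBIC)
cv2.imwrite("pics/c1.png",crop(t,190,190,220,140,3.6))
cv2.imwrite("pics/c2.png",crop(s,230,190,180,200,3))
E
```

```text
(no output)
```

View pics/c1.png

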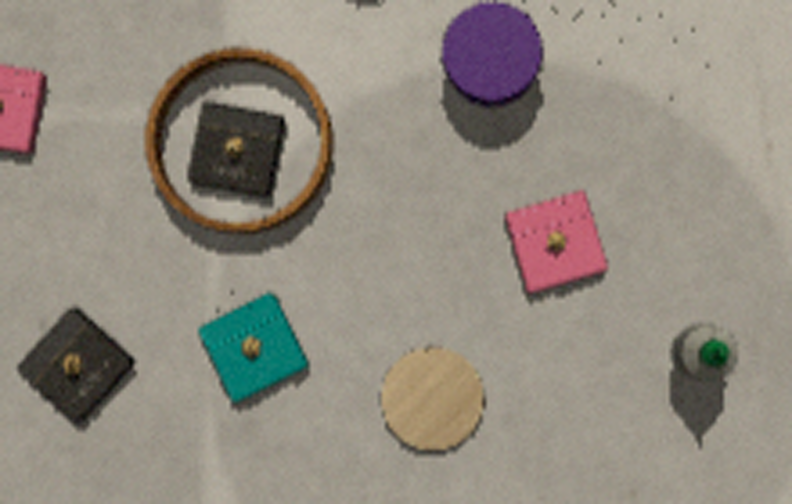

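View pics/c2.png

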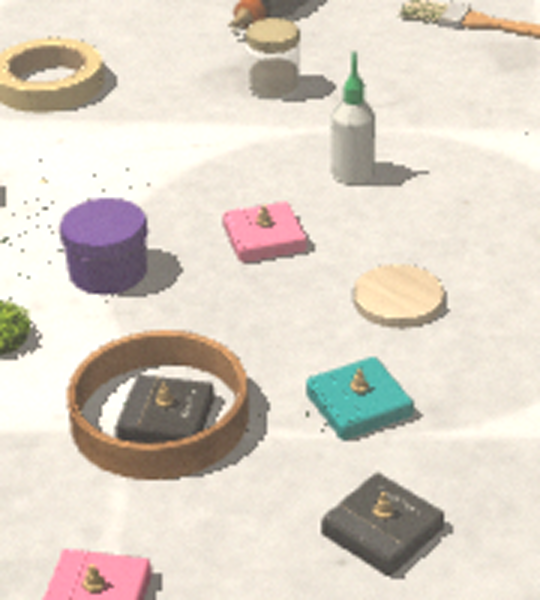

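The crop confirms it: the black movement in the hoop (shaft at top 254.7,230.6) is the target, and the lone black one (210,291) is the one to avoid. Now I'll triangulate from both views.

```bash
python3 - <<'E'
from h import *
from scipy.optimize import least_squares
from scipy.spatial.transform import Rotation as R
for n,t,s,z in(("shaft",(254.7,230.6),(285,317.7),.033),("disc",(310,301),(363.1,288),.01),("nozzle",(388.5,287.5),(348,207.7),.12),("other",(210,291),(357.3,354),.033)):
    f=lambda p:np.r_[w2pix("top",p)-t,w2pix("side",p)-s]
    o=least_squares(f,[.5,0,.05]);print(n,o.x.round(4),"res",o.fun.round(1),pix2world("top",t,z).round(4),pix2world("side",s,z).round(4))
s=r.read_state();print(R.from_rotvec(s["tool_rot"]).as_matrix().round(4).tolist(),s["position"],s["q"])
E
```

```text
shaft [0.626  0.1035 0.0279] res [-0.  -0.3  0.2  0. ] [0.6248 0.1027 0.033 ] [0.6256 0.1093 0.033 ]
disc [ 0.4642 -0.0315  0.0021] res [ 0.  -0.3  0.3 -0. ] [ 0.4636 -0.0318  0.01  ] [ 0.4653 -0.0212  0.01  ]
nozzle [ 0.4997 -0.2019  0.1167] res [ 0.  -0.1  0.1  0. ] [ 0.4995 -0.2014  0.12  ] [ 0.4999 -0.1958  0.12  ]
other [0.4809 0.2022 0.0273] res [ 0.  -0.2  0.2  0. ] [0.4804 0.2008 0.033 ] [0.4814 0.208  0.033 ]
[[0.0, 0.4112, -0.9116], [-0.0001, -0.9116, -0.4112], [-1.0, 0.0001, 0.0]] [ 0.23645419 -0.52415627  0.21398957] [-1.16700973e+00  3.19586770e-01  1.56448452e+00 -1.31095543e-05
  1.25740080e+00 -1.99600400e-02]
```

Both views agree within 1 cm, against a tolerance of 2.5 cm. Targets: shaft (0.625,0.105), disc (0.464,-0.028), nozzle (0.500,-0.199). First I'll cross at height with the fingers mostly closed.

>>> step_arm --commands '[[[0, -0.01, -0.015], [0, 0, 0]], [[0, -0.03, -0.045], [0, 0, 0]], [[0, -0.055, -0.08], [0, 0, 0]], [[0, -0.08, -0.12], [0, 0, 0]], [[0, -0.105, -0.155], [0, 0, 0]], [[0, -0.13, -0.19], [0, 0, 0]], [[0, -0.15, -0.225], [0, 0, 0]], [[0, -0.175, -0.26], [0, 0, 0]], [[0, -0.195, -0.29], [0, 0, 0]], [[0, -0.207, -0.306], [0, 0, 0]]]' --gripper 200

```text
time_s: 1.95
position: [0.4308, -0.207, 0.214]
tool_rot: [1.987, 0.43, -1.986]
wrist_force: [-0.9, -0.3, 0.5]
width: 0.02
```

>>> step_arm --commands '[[[0, -0.01, -0.015], [0, 0, 0]], [[0, -0.03, -0.045], [0, 0, 0]], [[0, -0.055, -0.08], [0, 0, 0]], [[0, -0.08, -0.12], [0, 0, 0]], [[0, -0.105, -0.155], [0, 0, 0]], [[0, -0.13, -0.19], [0, 0, 0]], [[0, -0.15, -0.225], [0, 0, 0]], [[0, -0.175, -0.26], [0, 0, 0]], [[0, -0.195, -0.29], [0, 0, 0]], [[0, -0.207, -0.306], [0, 0, 0]]]'

```text
time_s: 3.2
position: [0.6244, 0.1067, 0.2136]
tool_rot: [1.986, 0.429, -1.987]
wrist_force: [-0.6, -0.7, -0.4]
width: 0.0196
```

>>> step_arm --commands '[[[0.01, 0, 0], [0, 0, 0]], [[0.03, 0, 0], [0, 0, 0]], [[0.05, 0, 0], [0, 0, 0]], [[0.07, 0, 0], [0, 0, 0]], [[0.085, 0, 0], [0, 0, 0]], [[0.09, 0, 0], [0, 0, 0]], [[0.09, 0, 0], [0, 0, 0]]]'

```text
time_s: 4.08
position: [0.624, 0.1045, 0.124]
tool_rot: [1.988, 0.427, -1.988]
wrist_force: [0.2, -0.1, 0.2]
width: 0.0193
```

```bash
python3 - <<'E'
from h import *
for c in("top","side"):
    i=grab_frame(c);cv2.imwrite(f"pics/{c}1.png",cv2.convertScaleAbs(i,alpha=1.4))
print(w2pix("side",r.read_state()["position"]))
E
```

```text
[282.83134658 279.60988902]
```

View pics/side1.png

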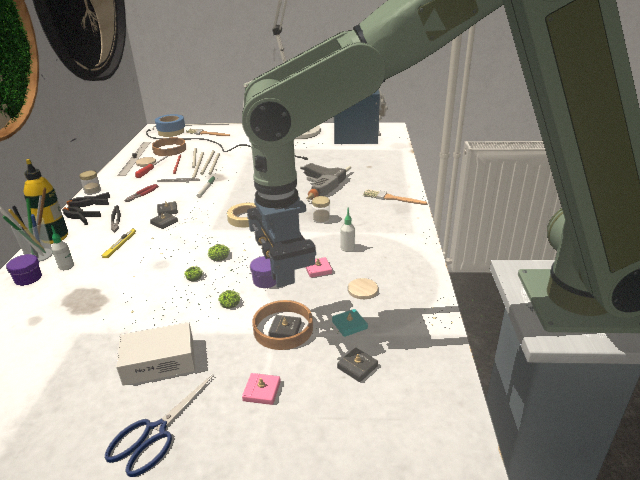

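The fingertips show at about (283,282) in the side view, directly above the ring's movement at (285,318). That matches the predicted projection (283,280), so I'll descend to 3 cm above the shaft and dwell.

>>> step_arm --commands '[[[0.015, 0, 0], [0, 0, 0]], [[0.03, 0, 0], [0, 0, 0]], [[0.045, 0, 0], [0, 0, 0]], [[0.055, 0, 0], [0, 0, 0]], [[0.06, 0, 0], [0, 0, 0]], [[0.06, 0, 0], [0, 0, 0]], [[0.06, 0, 0], [0, 0, 0]], [[0.06, 0, 0], [0, 0, 0]], [[0.06, 0, 0], [0, 0, 0]], [[0.06, 0, 0], [0, 0, 0]]]'

```text
time_s: 5.42
position: [0.6241, 0.1049, 0.0641]
tool_rot: [1.988, 0.427, -1.987]
wrist_force: [0.5, 0.2, 0.2]
width: 0.0196
```

>>> step_arm --commands '[[[0, 0, 0], [0, 0, 0]], [[0, 0, 0], [0, 0, 0]], [[0, 0, 0], [0, 0, 0]], [[0, 0, 0], [0, 0, 0]], [[0, 0, 0], [0, 0, 0]], [[0, 0, 0], [0, 0, 0]], [[0, 0, 0], [0, 0, 0]], [[0, 0, 0], [0, 0, 0]], [[0, 0, 0], [0, 0, 0]], [[0, 0, 0], [0, 0, 0]]]'

```text
time_s: 6.68
position: [0.6241, 0.1049, 0.064]
tool_rot: [1.988, 0.427, -1.987]
wrist_force: [-0.7, -1.0, 0.7]
width: 0.0193
```

>>> step_arm --commands '[[[0, 0, 0], [0, 0, 0]], [[0, 0, 0], [0, 0, 0]], [[0, 0, 0], [0, 0, 0]], [[0, 0, 0], [0, 0, 0]], [[0, 0, 0], [0, 0, 0]], [[0, 0, 0], [0, 0, 0]], [[0, 0, 0], [0, 0, 0]], [[0, 0, 0], [0, 0, 0]]]'

```text
time_s: 7.68
position: [0.6241, 0.1049, 0.064]
tool_rot: [1.988, 0.427, -1.987]
wrist_force: [0.4, 0.2, 0.7]
width: 0.0197
```

```bash
python3 - <<'E'
from h import *
from scipy.spatial.transform import Rotation as R
for c in("side",):
    i=grab_frame(c);cv2.imwrite(f"pics/{c}2.png",cv2.resize(cv2.convertScaleAbs(i[180:400,200:440],alpha=1.4),None,fx=2.7,fy=2.7))
s=r.read_state();M=R.from_rotvec(s["tool_rot"]).as_matrix();print(s["position"])
print("to disc",(M.T@(np.array([.464,-.028,.18])-s["position"])).round(3))
print("disc->nozzle",(M.T@(np.array([.5,-.199,.18])-[.464,-.028,.18])).round(3))
E
```

```text
[0.62407882 0.10489118 0.06392604]
to disc [-0.116  0.055  0.201]
disc->nozzle [0.    0.171 0.038]
```

View pics/side2.png

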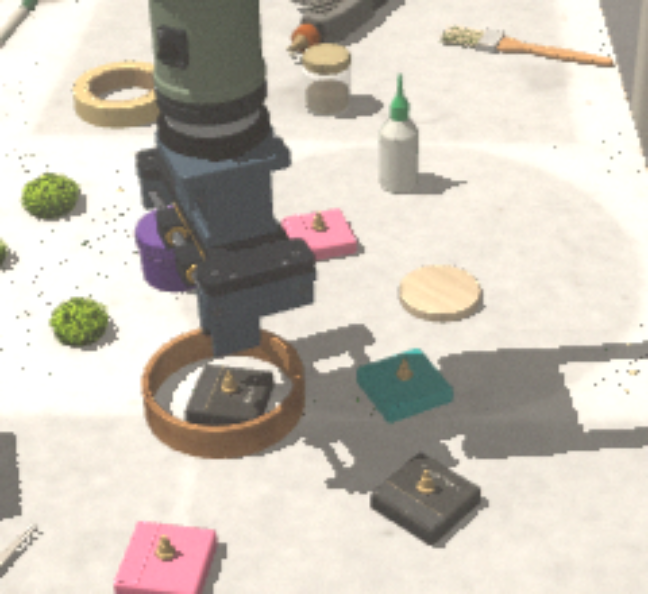

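The fingertips are centred just above the shaft (crop ~(235,350), shaft top (228,372)), and the dwell lasted over 2.2 s. Next is the disc.

>>> step_arm --commands '[[[-0.015, 0, 0], [0, 0, 0]], [[-0.045, 0, 0], [0, 0, 0]], [[-0.08, 0, 0], [0, 0, 0]], [[-0.105, 0.005, 0.02], [0, 0, 0]], [[-0.116, 0.015, 0.05], [0, 0, 0]], [[-0.116, 0.025, 0.09], [0, 0, 0]], [[-0.116, 0.036, 0.13], [0, 0, 0]], [[-0.116, 0.046, 0.17], [0, 0, 0]], [[-0.116, 0.053, 0.195], [0, 0, 0]], [[-0.116, 0.055, 0.201], [0, 0, 0]]]'

```text
time_s: 8.98
position: [0.4629, -0.0285, 0.1811]
tool_rot: [1.99, 0.426, -1.986]
wrist_force: [0.0, 0.3, 0.3]
width: 0.0198
```

>>> step_arm --commands '[[[0.015, 0, 0], [0, 0, 0]], [[0.04, 0, 0], [0, 0, 0]], [[0.07, 0, 0], [0, 0, 0]], [[0.1, 0, 0], [0, 0, 0]], [[0.12, 0, 0], [0, 0, 0]], [[0.135, 0, 0], [0, 0, 0]], [[0.14, 0, 0], [0, 0, 0]], [[0.14, 0, 0], [0, 0, 0]], [[0.14, 0, 0], [0, 0, 0]], [[0.14, 0, 0], [0, 0, 0]]]'

```text
time_s: 10.22
position: [0.464, -0.0279, 0.0405]
tool_rot: [1.989, 0.427, -1.986]
wrist_force: [0.3, -0.4, 0.0]
width: 0.0195
```

```bash
python3 - <<'E'
from h import *
i=grab_frame("side");cv2.imwrite("pics/side3.png",cv2.resize(cv2.convertScaleAbs(i[180:400,200:440],alpha=1.4),None,fx=2.7,fy=2.7))
E
```

```text
(no output)
```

View pics/side3.png

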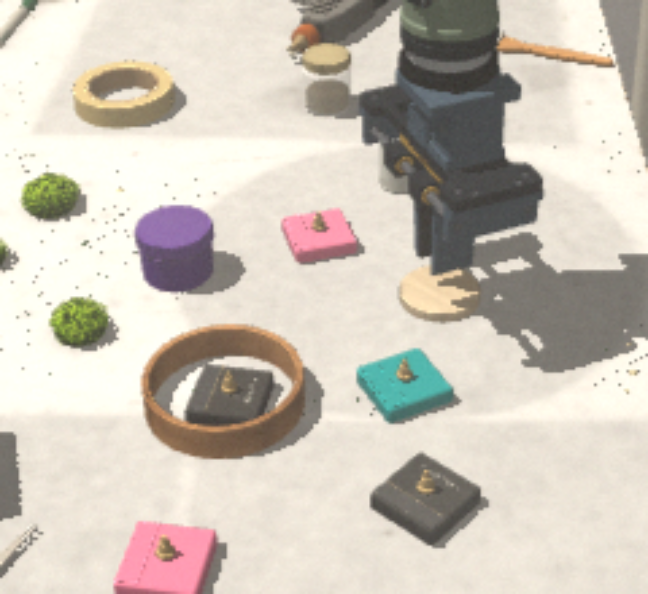

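The fingertips (crop ~(440,262)) hang over the middle of the disc (440,291). I'll dwell here, then rise above the disc before going to the bottle.

>>> step_arm --commands '[[[0, 0, 0], [0, 0, 0]], [[0, 0, 0], [0, 0, 0]], [[0, 0, 0], [0, 0, 0]], [[0, 0, 0], [0, 0, 0]], [[0, 0, 0], [0, 0, 0]], [[0, 0, 0], [0, 0, 0]], [[0, 0, 0], [0, 0, 0]], [[0, 0, 0], [0, 0, 0]], [[0, 0, 0], [0, 0, 0]], [[0, 0, 0], [0, 0, 0]]]'

```text
time_s: 11.52
position: [0.4635, -0.0279, 0.0399]
tool_rot: [1.987, 0.427, -1.987]
wrist_force: [0.2, 0.1, 0.0]
width: 0.0199
```

>>> step_arm --commands '[[[0, 0, 0], [0, 0, 0]], [[0, 0, 0], [0, 0, 0]], [[0, 0, 0], [0, 0, 0]], [[0, 0, 0], [0, 0, 0]], [[0, 0, 0], [0, 0, 0]], [[0, 0, 0], [0, 0, 0]], [[0, 0, 0], [0, 0, 0]], [[0, 0, 0], [0, 0, 0]]]'

```text
time_s: 12.52
position: [0.4635, -0.0279, 0.0399]
tool_rot: [1.987, 0.427, -1.987]
wrist_force: [-0.2, -0.2, -0.0]
width: 0.0197
```

>>> step_arm --commands '[[[-0.015, 0, 0], [0, 0, 0]], [[-0.045, 0, 0], [0, 0, 0]], [[-0.085, 0, 0], [0, 0, 0]], [[-0.125, 0, 0], [0, 0, 0]], [[-0.155, 0, 0], [0, 0, 0]], [[-0.165, 0, 0], [0, 0, 0]], [[-0.165, 0, 0], [0, 0, 0]]]'

```text
time_s: 13.4
position: [0.4634, -0.0279, 0.2047]
tool_rot: [1.987, 0.427, -1.987]
wrist_force: [-0.1, -0.4, -0.1]
width: 0.0195
```

>>> step_arm --commands '[[[0, 0.01, 0.002], [0, 0, 0]], [[0, 0.03, 0.007], [0, 0, 0]], [[0, 0.06, 0.013], [0, 0, 0]], [[0, 0.09, 0.02], [0, 0, 0]], [[0, 0.12, 0.027], [0, 0, 0]], [[0, 0.145, 0.032], [0, 0, 0]], [[0, 0.165, 0.037], [0, 0, 0]], [[0, 0.171, 0.038], [0, 0, 0]], [[0, 0.171, 0.038], [0, 0, 0]]]'

```text
time_s: 14.52
position: [0.499, -0.1993, 0.2045]
tool_rot: [1.987, 0.428, -1.989]
wrist_force: [0.2, 0.1, -0.0]
width: 0.0198
```

```bash
python3 - <<'E'
from h import *
i=grab_frame("side");cv2.imwrite("pics/side4.png",cv2.resize(cv2.convertScaleAbs(i[100:320,200:440],alpha=1.4),None,fx=2.7,fy=2.7))
print(r.read_state()["position"])
E
```

```text
[ 0.49890692 -0.19891384  0.20470601]
```

View pics/side4.png

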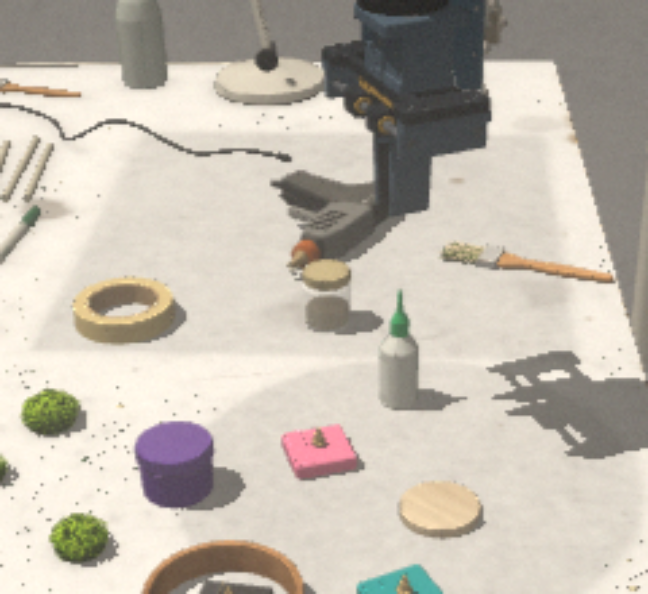

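The fingertips (400,205) are straight above the nozzle tip (400,291). I'll come down 5.5 cm, to 3 cm above the tip, and dwell.

>>> step_arm --commands '[[[0.01, 0, 0], [0, 0, 0]], [[0.025, 0, 0], [0, 0, 0]], [[0.04, 0, 0], [0, 0, 0]], [[0.05, 0, 0], [0, 0, 0]], [[0.055, 0, 0], [0, 0, 0]], [[0.055, 0, 0], [0, 0, 0]], [[0.055, 0, 0], [0, 0, 0]], [[0.055, 0, 0], [0, 0, 0]], [[0.055, 0, 0], [0, 0, 0]], [[0.055, 0, 0], [0, 0, 0]]]'

```text
time_s: 15.82
position: [0.4992, -0.1994, 0.1501]
tool_rot: [1.988, 0.427, -1.987]
wrist_force: [-0.7, 0.1, -0.5]
width: 0.0198
```

```bash
python3 - <<'E'
from h import *
i=grab_frame("side");cv2.imwrite("pics/side5.png",cv2.resize(cv2.convertScaleAbs(i[100:320,200:440],alpha=1.4),None,fx=2.7,fy=2.7))
i=grab_frame("top");cv2.imwrite("pics/top5.png",cv2.convertScaleAbs(i,alpha=1.4))
E
```

```text
(no output)
```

View pics/side5.png

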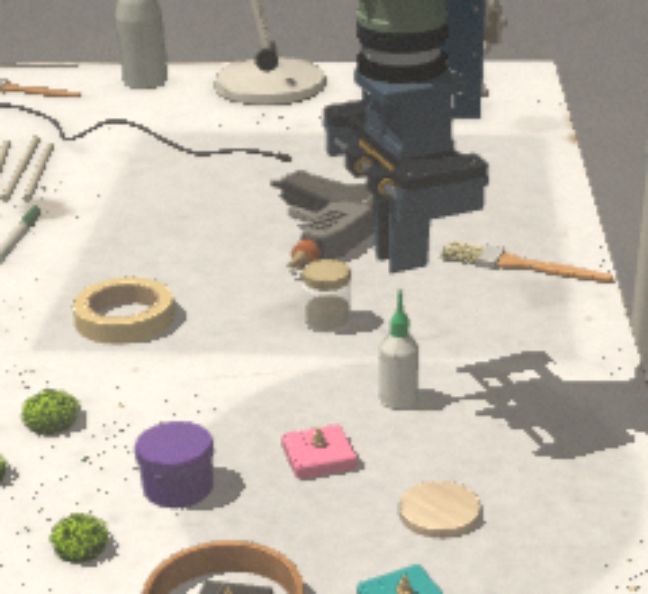

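>>> step_arm --commands '[[[0, 0, 0], [0, 0, 0]], [[0, 0, 0], [0, 0, 0]], [[0, 0, 0], [0, 0, 0]], [[0, 0, 0], [0, 0, 0]], [[0, 0, 0], [0, 0, 0]], [[0, 0, 0], [0, 0, 0]], [[0, 0, 0], [0, 0, 0]], [[0, 0, 0], [0, 0, 0]], [[0, 0, 0], [0, 0, 0]], [[0, 0, 0], [0, 0, 0]]]'

```text
time_s: 17.18
position: [0.4992, -0.1994, 0.15]
tool_rot: [1.987, 0.427, -1.987]
wrist_force: [0.0, -0.4, 0.3]
width: 0.0198
```

>>> step_arm --commands '[[[0, 0, 0], [0, 0, 0]], [[0, 0, 0], [0, 0, 0]], [[0, 0, 0], [0, 0, 0]], [[0, 0, 0], [0, 0, 0]], [[0, 0, 0], [0, 0, 0]], [[0, 0, 0], [0, 0, 0]], [[0, 0, 0], [0, 0, 0]], [[0, 0, 0], [0, 0, 0]]]'

```text
time_s: 18.18
position: [0.4991, -0.1994, 0.1499]
tool_rot: [1.987, 0.427, -1.987]
wrist_force: [-0.2, -0.4, -0.2]
width: 0.0195
```

The fingertips are centred just above the nozzle tip (crop ~(403,268) over (400,291)), and the dwell lasted about 3 s. Now I'll draw back up.

>>> step_arm --commands '[[[-0.015, 0, 0], [0, 0, 0]], [[-0.045, 0, 0], [0, 0, 0]], [[-0.08, 0, 0], [0, 0, 0]], [[-0.115, 0, 0], [0, 0, 0]], [[-0.14, 0, 0], [0, 0, 0]], [[-0.15, 0, 0], [0, 0, 0]], [[-0.15, 0, 0], [0, 0, 0]], [[-0.15, 0, 0], [0, 0, 0]], [[-0.15, 0, 0], [0, 0, 0]]]'

```text
time_s: 19.3
position: [0.4987, -0.1992, 0.2988]
tool_rot: [1.986, 0.429, -1.99]
wrist_force: [0.1, 0.4, -0.7]
width: 0.0196
```

```bash
python3 - <<'E'
from h import *
i=grab_frame("side");a=cv2.imread("pics/side0.png")
cv2.imwrite("pics/side6.png",cv2.convertScaleAbs(i,alpha=1.4))
for n in("shaft_top","disc_top","nozzle_tip","tub","pin_jar"): print(n,[np.round(d["position"]).tolist() for d in nets.spot_in(n,"side")[:4]])
s=r.read_state();print(s["time_s"],s["position"],np.abs(s["qvel"]).max())
E
```

```text
shaft_top [[352.0, 321.0], [282.0, 325.0], [319.0, 270.0], [261.0, 390.0]]
disc_top [[364.0, 290.0]]
nozzle_tip [[350.0, 234.0], [286.0, 338.0]]
tub [[267.0, 271.0]]
pin_jar [[319.0, 207.0], [350.0, 233.0]]
19.6 [ 0.49912363 -0.19936077  0.29976653] 0.0022164637690854196
```

View pics/side6.png

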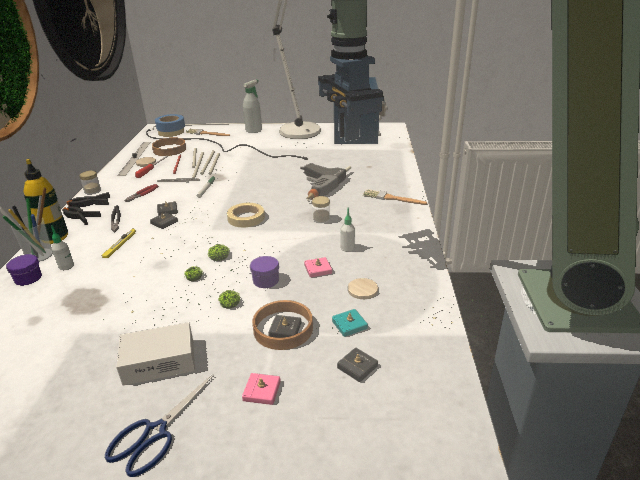

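The hand is high and clear, about (350,105). The bottle (348,235), disc (363,288), ring and movement (284,325) and the bystanders all look as they did in the first picture.

```bash
python3 -c "
from h import *
print(r.finish_job())"
```

```text
the job is handed in; nothing more can be done
None
```

I pointed at the black movement inside the oak ring, then the birch disc, then the dropper bottle's tip. Each dwell lasted more than 2 s, with the fingertips about 3 cm above the part. I then drew the hand up to 0.30 m, about 18 cm above the bottle's tip, and handed the job in at about 20 s of the allowed 61 s.

- **Contact and movement:** the wrist force readings stayed at noise level, about 1 N or less. That noise is above the 0.5 N touch limit, so they can't by themselves rule out a light touch. In the last side picture everything stands where it did at the start, and the networks' positions agree with the first ones to about 3 pixels.
- **Other movement:** the path stayed well away from the other black movement.
- **Disagreement between cameras:** the two views differed by 6 to 10 mm in y, so I aimed between them. That is well inside the 25 mm tolerance, and the side close-ups at each dwell showed the fingertips centred over their targets. I saved top pictures at two stops but did not look at them.

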